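Put the counter goods back in their fitted trays

TASK

Set the counter up for opening: each of the four things - the cream pot, the dropper bottle, the carton and the rubber stamp - has its own low wooden tray cut to its outline and size. Put each thing upright in its matching tray (pot in the large round one, bottle in the small round one, carton in the long one, stamp in the short one), flat on the floor inside the rim and let go, and leave the card terminal and the yellow can where they are.

Things in the scene. Friction and masses are not known exactly. Their poses are not given: they have to be found in the camera images.
- cream_pot: White round screw-lid pot, standing: diameter 54, height 43, 66 g (varies). Sizes in mm. Origin at the centre of its underside, z up.
- dropper_bottle: Small round amber bottle with black dropper top, standing: body diameter 33 up to about height 65, then a 24 mm collar and a narrow top to height 102. Grip it on the body, about 50 above its base. Sizes in mm. Origin at the centre of its underside, z up.
- carton: Pale printed cardboard carton, closed and rigid, standing on a long side: 31 along its x, 81 along its y, 49 high. Sizes in mm. Origin at the centre of its underside, z up.
- stamp: Rubber stamp: a dark block 31 along its x (26 in the solid part), 58 along its y, 14 high, with a round wooden grip on top, at most 32 across, to height 72. Grip the wooden grip, about 50 above the base. Sizes in mm. Origin at the centre of its underside, z up.
- large_round_tray: Matches the cream pot: round fixed low wooden tray (sizes in mm) with a paler cork floor, open on top, 12 mm high over all, rim 4 mm thick, floor 4 mm above the counter. Origin at the centre of its underside (4 mm below the floor), z up. Inner diameter 74, outer 82.
- small_round_tray: Matches the dropper bottle: round fixed low wooden tray (sizes in mm) with a paler cork floor, open on top, 12 mm high over all, rim 4 mm thick, floor 4 mm above the counter. Origin at the centre of its underside (4 mm below the floor), z up. Inner diameter 50, outer 58.
- long_tray: Matches the carton: rectangular fixed low wooden tray (sizes in mm) with a paler cork floor, open on top, 12 mm high over all, rim 4 mm thick, floor 4 mm above the counter. Origin at the centre of its underside (4 mm below the floor), z up, long side along y. Inside 51 along x by 101 along y, outside 59 by 109.
- short_tray: Matches the rubber stamp: rectangular fixed low wooden tray (sizes in mm) with a paler cork floor, open on top, 12 mm high over all, rim 4 mm thick, floor 4 mm above the counter. Origin at the centre of its underside (4 mm below the floor), z up, long side along y. Inside 51 along x by 76 along y, outside 59 by 84.
- card_terminal: Bystander: black card terminal lying on the counter, 165 x 68 x 33, behind the work on the left. Sizes in mm. Origin at the centre of its underside, z up.
- yellow_can: Bystander: yellow can with white cap, standing, diameter 54, height 202, behind the work on the right. Sizes in mm. Origin at the centre of its underside, z up.

How it is judged (in metres and radians):
At the end, for the whole second after the job is handed in: Every thing stands in its own tray: centre within 16 mm of the tray's centre horizontally, underside no more than 8 mm above the tray's underside (so on the 4 mm floor, not on the rim), tilted less than 0.12 rad, at rest and released (horizontal distance between cream_pot and large_round_tray below 0.016 m and z of cream_pot in the frame of large_round_tray below 0.008 m and angle between each of cream_pot, dropper_bottle, carton, stamp's own z axis and vertical below 0.12 rad and linear speed of each of cream_pot, dropper_bottle, carton, stamp below 0.02 m/s and angular speed of each of cream_pot, dropper_bottle, carton, stamp below 0.2 rad/s and horizontal distance between dropper_bottle and small_round_tray below 0.016 m and z of dropper_bottle in the frame of small_round_tray below 0.008 m and horizontal distance between carton and long_tray below 0.016 m and z of carton in the frame of long_tray below 0.008 m and horizontal distance between stamp and short_tray below 0.016 m and z of stamp in the frame of short_tray below 0.008 m); the robot touches nothing.
It fails at once if the card terminal is pushed more than 30 mm from where it stood (distance of card_terminal from where it was at the start of the episode above 0.03 m).
It fails at once if the yellow can is pushed more than 30 mm from where it stood (distance of yellow_can from where it was at the start of the episode above 0.03 m).
It also fails if it takes over 102 s, if anything falls off the work surface, if the arm or the gripper's body presses on something with over 40 N, if the wrist force passes 120 N, or if a joint passes its speed limit or range.

ROBOT

A 6-joint arm with a two-finger parallel gripper is mounted at the origin on a cart in front of the work surface, level with it; the furniture and walls round the work are solid. World frame = base frame: x ahead of the robot, y to its left, z up, the work surface at z = 0. Lengths are in mm, angles in degrees, forces in N, time in s.
With the tool pointing down it reaches from about 350 to 850 mm from the base axis. Payload 8.1 kg.
Tool frame: the origin (TCP) lies at the very end of the fingers, on their centre line; the grasp point (between the pads) lies 19 mm behind it; z points along the fingers, y is the line along which they close (so a half turn about z gives the same grasp; the last joint's range is limited). The gripper opens to 85 mm and grips with 20 to 120 N. Pads are 22 mm wide; open, the fingers measure 114 mm over their backs; the gripper's body (76 mm by 85 mm) begins 54 mm behind the grasp point. The pads swing forward as they close: fully open they stand 13 mm farther back than shut.
Start: joints at [71.54, 7.471, 85.268, -0, 87.261, -4.893], TCP at [140.733, 583.266, 231.292] pointing down, gripper open.
Joint ranges: [-169.43, 169.43], [-51.17, 129.36], [1.28, 143.12], [-76.62, 256.62], [0, 156.53], [-152.29, 152.29]. Speed limits (degrees/s): [136.94, 136.94, 159.86, 180, 180, 180].

INTERFACE

Orientations are given as [roll, pitch, yaw] about the fixed x, y, z axes, in that order (R = Rz(yaw) Ry(pitch) Rx(roll)).
In Python, from bench import status, viewer, job gives the robot as it stands.
- The arm moves only by the tool arm_command, never from a script. Its argument "targets" is a list that holds one entry, the list of rows, each a list of 7 numbers: the shift along the world's x, y, z in m, then the turn, a rotation vector about the world's x, y, z in rad, then the opening, from -1 (shut) to 1 (fully open). In form: [[[dx, dy, dz, rx, ry, rz, gripper], ...]]. A call has 1 to 10 rows; each row shifts and turns the commanded pose from where the row before left it; what a row does not reach is not made up. A row lasts 1/8 s, in which the tool goes at most 62.5 mm and 10.7 degrees, less where a joint would pass 70% of its speed; a pose out of reach is approached as far as the arm can. A call with a gripper value outside its range is refused whole. The fingers move at their own pace and stop on an object; "force" is the grip in N (left out, the last holds). Time passes only in rows, so rows that do not move let the fingers close. It gives the time, the measured TCP pose, the force, the opening and the grip force at its end, in the units of the state.
- status.sense(): the state, without advancing time (a new reading comes with each control period).
- viewer.snapshot(name): name is "side" or "top" or "wrist"; returns the picture (400x640x3 uint8, red, green, blue); there is no depth.
- viewer.camera_model(name): a dict with "vertical_fov" (degrees; the focal length in pixels is half the picture's height over the tangent of half this angle, whatever the lens; pixels are square), "cx", "cy" (the principal point, pixels), "xyz" and "attitude" of the camera in the world. Camera axes: x right, y down, z forward; pixel columns grow to the right and rows downward; lengths in mm; the calibration is good to about 2 mm. A picture is of the moment at which its call begins: read the wrist's pose just before it. camera_model takes no time and is no camera call; for the wrist camera it gives the pose at the moment of the call.
- job.hand_in(): hands the job in; it is judged then, once.
The state is a dict: "time": time; "joint_pos": joint angles; "qd": joint speeds; "joint_efforts": joint torques, N m; "tool_pos": TCP position; "tcp_rot": TCP orientation; "ft_force": force on the tool from outside, world axes, zero at the start; "wrist_torque": the same for the moment, N m; "finger_gap": finger opening in mm; "grip_force": force on a finger pad.
Only numpy, scipy, OpenCV 4.12 (cv2) and the standard library are available. Lean on these libraries where they do the work, as an engineer would, in place of code of your own. Each camera call takes 0.05 s, during which the arm holds its last target. There are 200 camera calls.

## Working session

There is one attempt and no reset: what is moved stays moved. The work goes in short steps, Python scripts to look and compute and a tool call to move; the robot and the scene stay as the last step left them, time stands still between calls to the robot, and variables do not carry over. Pictures are saved under pics/ and viewed, at most 14 in all, crops included, and the job is handed in when it is done.

Besides the shell and the picture viewer there is one more tool, called by a JSON object that holds its "op" and its "data", one argument or row to a line. arm_command: Moves the arm, as the interface text tells. Its arguments: {"type":"object","properties":{"targets":{"type":"array"},"force":{"type":"number"}},"required":["targets"]}

```bash
mkdir -p pics; python3 - <<'E'
from bench import status, viewer
import cv2
for n in ("top","side"):
    print(viewer.camera_model(n)); cv2.imwrite(f"pics/{n}0.png",viewer.snapshot(n)[:,:,::-1])
s=status.sense(); print(s["time"],s["tool_pos"],s["tcp_rot"],s["finger_gap"])
E
```

```text
{'vertical_fov': 42.79040030377109, 'cx': 320.5266937778476, 'cy': 192.88387230772534, 'xyz': array([ 440.34940622,  -29.37452737, 1284.90907236]), 'attitude': array([-172.06336245,    1.03602911,  -90.60191863])}
{'vertical_fov': 47.77634860312226, 'cx': 317.36795467892296, 'cy': 202.80197068143693, 'xyz': array([1413.90959563, -292.2007709 ,  792.008915  ]), 'attitude': array([-132.05037685,   -0.3588316 ,   72.03468091])}
0.1 [140.56384236 582.77340298 230.32022142] [-1.79901653e+02 -8.75542120e-03  1.66433402e+02] 85.33317137015253
```

View pics/top0.png

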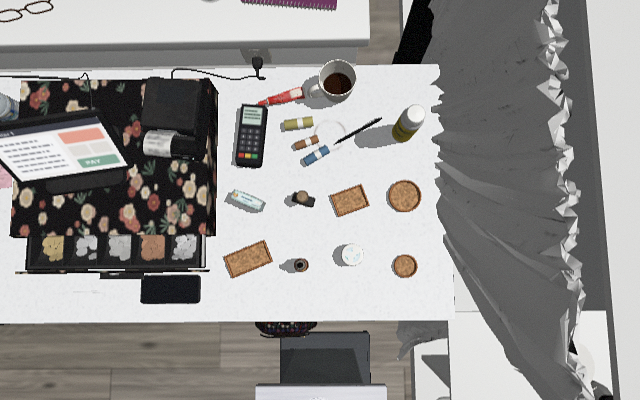

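View pics/side0.png

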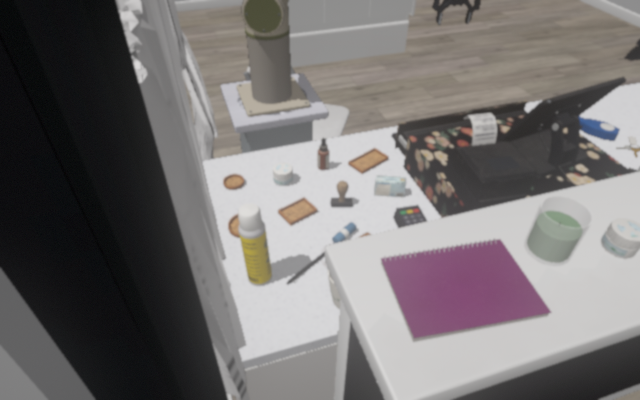

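The top view shows all four things and trays: carton (246,201), stamp (303,198), bottle (301,265), pot (351,254), and trays at (350,200), (404,196), (248,258) and (404,265). I'll enlarge that area.

```bash
cat > h.py <<'E'
import numpy as np, cv2
from scipy.spatial.transform import Rotation as R
def pix2w(m,u,v,z,H=400):
    f=H/2/np.tan(np.radians(m["vertical_fov"]/2))
    r=R.from_euler("xyz",m["attitude"],degrees=True)
    d=r.apply([(u-m["cx"])/f,(v-m["cy"])/f,1]); o=np.array(m["xyz"])
    return (o+d*(z-o[2])/d[2])
def w2pix(m,p,H=400):
    f=H/2/np.tan(np.radians(m["vertical_fov"]/2))
    r=R.from_euler("xyz",m["attitude"],degrees=True)
    c=r.inv().apply(np.atleast_2d(p)-np.array(m["xyz"]))
    return c[:,:2]/c[:,2:]*f+[m["cx"],m["cy"]]
E
python3 - <<'E'
from h import *
from bench import viewer
m=viewer.camera_model("top"); im=cv2.imread("pics/top0.png")
cv2.imwrite("pics/crop0.png",cv2.resize(im[180:285,220:425],None,fx=3.9,fy=3.9,interpolation=cv2.INTER_CUBIC))
for n,u,v,z in [("carton",246,200,49),("stamp",303,198,40),("bottle",301,265,60),("pot",351,254,43),("short",350,200,12),("lround",404,196,12),("long",248,258,12),("sround",404,265,12),("can",410,115,200),("term",250,135,33)]:
    print(n,pix2w(m,u,v,z).round())
w=viewer.camera_model("wrist");print(w)
E
```

```text
carton [598. 174.  49.]
stamp [602.  35.  40.]
bottle [439.  39.  60.]
pot [464. -81.  43.]
short [599. -82.  12.]
lround [ 607. -218.   12.]
long [457. 173.  12.]
sround [ 436. -212.   12.]
can [ 761. -209.  200.]
term [765. 168.  33.]
{'vertical_fov': 69.00645053803981, 'cx': 323.6855456350793, 'cy': 198.2883298041416, 'xyz': array([ 61.31711563, 601.58868644, 373.42525778]), 'attitude': array([1.61810250e+02, 1.00771549e-01, 7.64500795e+01])}
```

View pics/crop0.png

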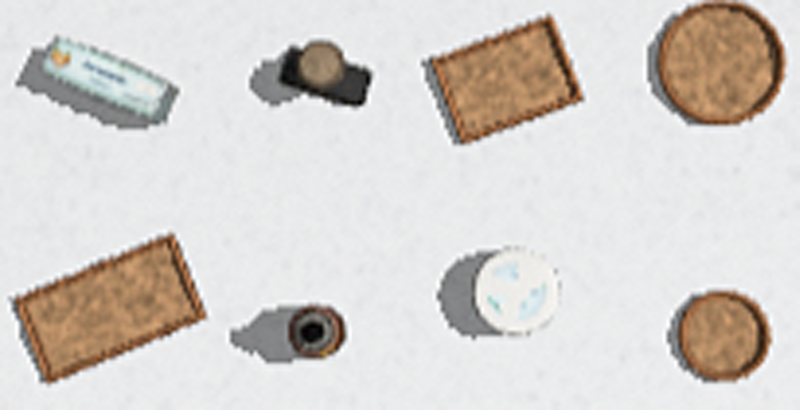

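```bash
python3 - <<'E'
from h import *
from bench import viewer
m=viewer.camera_model("top"); im=cv2.imread("pics/top0.png")
hsv=cv2.cvtColor(im,cv2.COLOR_BGR2HSV)
k=cv2.inRange(hsv,(3,70,60),(25,255,255)); k[:180]=0;k[285:]=0;k[:,:220]=0;k[:,425:]=0
n,l,st,c=cv2.connectedComponentsWithStats(k)
def yaw(a,b): d=b-a; return np.degrees(np.arctan2(d[1],d[0]))
for i in range(1,n):
    if st[i,4]<250: continue
    pts=np.argwhere(l==i)[:,::-1].astype(float)
    w=np.array([pix2w(m,u,v,10)[:2] for u,v in pts]).astype(np.float32)
    r=cv2.minAreaRect(w); print("tray",w.mean(0).round(1),[np.round(x,1) for x in r])
def P(q,z): return np.array([pix2w(m,220+(x+.5)/3.9-.5,180+(y+.5)/3.9-.5,z)[:2] for x,y in q])
def rect(n,q,z):
    w=P(q,z); r=cv2.minAreaRect(w.astype(np.float32)); print(n,w.mean(0).round(1),[np.round(x,1) for x in r])
rect("carton",[(57,37),(178,85),(165,118),(43,78)],49)
rect("stampblock",[(291,45),(373,70),(362,105),(280,80)],14)
print("grip",P([(322,64)],58),"pot",P([(516,290)],43),"bottle body",P([(318,332)],65),"bottle tip",P([(312,333)],102))
# bright pot lid, carton segmentation
g=cv2.resize(im[180:285,220:425],None,fx=3.9,fy=3.9)
w=viewer.camera_model("wrist")
from bench import status
s=status.sense(); Rt=R.from_euler("xyz",s["tcp_rot"],degrees=True); print("cam in tool",Rt.inv().apply(w["xyz"]-s["tool_pos"]), (Rt.inv()*R.from_euler("xyz",w["attitude"],degrees=True)).as_euler("xyz",degrees=True))
print(Rt.apply([0,1,0]))
E
```

```text
tray [ 608.5 -218.9] [array([ 609. , -219.2]), array([77.8, 78.8]), np.float64(88.3)]
tray [599.4 -81.1] [array([599.2, -81.4]), array([58.5, 83.4]), np.float64(19.6)]
tray [455.9 174.4] [array([456.2, 174.3]), array([ 58.3, 109.6]), np.float64(21.5)]
tray [ 434.6 -215. ] [array([ 433.7, -215.7]), array([56.6, 53.7]), np.float64(89.4)]
carton [597.7 168.8] [array([598.8, 168.3]), array([82.5, 27.3]), np.float64(71.2)]
stampblock [603.2  35.1] [array([603.2,  35.1]), array([55.5, 23.8]), np.float64(72.2)]
grip [[604.49937483  35.590596  ]] pot [[463.84368043 -82.99441706]] bottle body [[439.404963    38.56089332]] bottle tip [[438.88755341  40.03946326]]
cam in tool [  81.47104855   -0.54465326 -143.09186428] [-1.81985336e+01 -2.42713070e-03  8.99833378e+01]
[ 0.23457485  0.97209655 -0.00171648]
```

Measured sizes match the specs: trays 58.5x83.4 and 58.3x109.6, carton 82.5 long. Going to the bottle first, with a wrist check on the way.

{"op": "arm_command", "data": {
  "targets": [
    [[0.025,-0.045,0,0,0,-0.16,1],[0.025,-0.045,0,0,0,-0.16,1],[0.025,-0.045,0,0,0,-0.16,1],[0.025,-0.045,0,0,0,-0.16,1],[0.025,-0.045,0,0,0,-0.16,1],[0.025,-0.045,0,0,0,-0.16,1],[0.025,-0.045,0,0,0,-0.16,1],[0.025,-0.045,0,0,0,-0.16,1],[0.025,-0.045,0,0,0,-0.16,1],[0.025,-0.045,0,0,0,-0.16,1]]
  ],
  "force": 30
}}

```text
time: 1.35
tool_pos: [391.1, 131.7, 231.1]
tcp_rot: [-180.0, -0.0, 74.5]
ft_force: [1.7, 0.5, 0.3]
finger_gap: 85.1
grip_force: 0.0
```

{"op": "arm_command", "data": {
  "targets": [
    [[0.025,-0.045,0,0,0,-0.05,1],[0.024,-0.045,0,0,0,0,1],[0,0,0,0,0,0,1],[0,0,0,0,0,0,1]]
  ]
}}

```text
time: 1.85
tool_pos: [439.4, 43.3, 230.9]
tcp_rot: [-179.9, -0.0, 71.8]
ft_force: [-0.2, 1.0, -0.2]
finger_gap: 85.3
grip_force: 0.0
```

```bash
python3 - <<'E'
from bench import status, viewer
from h import *
s=status.sense(); m=viewer.camera_model("wrist"); im=viewer.snapshot("wrist")[:,:,::-1].copy()
print(s["time"],s["tool_pos"],s["tcp_rot"])
for p in [(439,39,0),(439,39,102),(464,-83,43),(603,35,14),(598,169,49),(456,174,12),(599,-81,12)]:
    u=w2pix(m,p)[0]; print(p,u.round()); cv2.drawMarker(im,tuple(int(x) for x in u),(0,0,255),0,12)
cv2.imwrite("pics/w1.png",im)
E
```

```text
1.85 [439.36216611  43.33537655 230.86490451] [-1.79932681e+02 -3.92745669e-03  7.18407313e+01]
(439, 39, 0) [326. 170.]
(439, 39, 102) [326. 193.]
(464, -83, 43) [374. 260.]
(603, 35, 14) [455. 134.]
(598, 169, 49) [441.   5.]
(456, 174, 12) [303.  56.]
(599, -81, 12) [467. 219.]
```

View pics/w1.png

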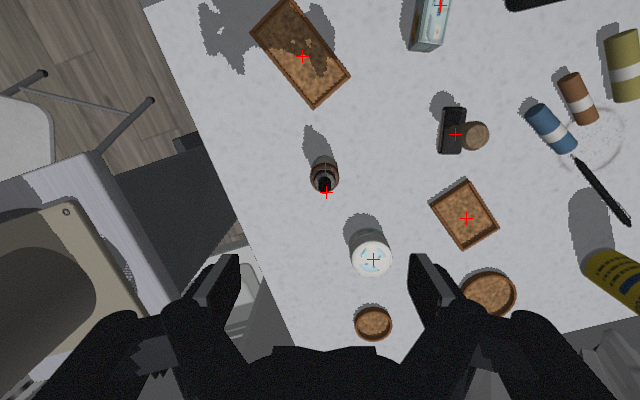

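Wrist view agrees with the top measurements within ~3 px (pot lid (371,258) vs (374,260), short tray and long tray on their marks). The bottle's tip is unclear near (325,184), so I'll zoom in.

```bash
python3 - <<'E'
from bench import viewer
from h import *
m=viewer.camera_model("wrist"); im=viewer.snapshot("wrist")[:,:,::-1]
c=cv2.resize(im[150:205,295:355],None,fx=9,fy=9,interpolation=cv2.INTER_CUBIC)
t=np.linspace(0,2*np.pi,60)
for z,r,col in [(0,16.5,(0,255,0)),(65,16.5,(255,0,0)),(102,6,(0,0,255))]:
    q=(w2pix(m,np.c_[439+r*np.cos(t),39+r*np.sin(t),0*t+z])-[295,150]+.5)*9
    cv2.polylines(c,[q.astype(int)],True,col,1)
cv2.imwrite("pics/w2.png",c)
E
```

```text
(no output)
```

View pics/w2.png

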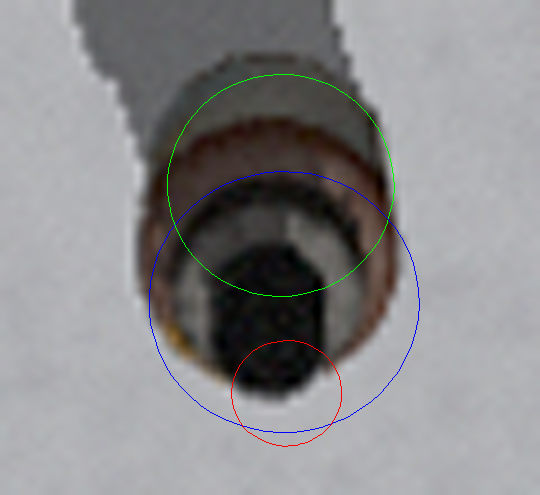

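The bottle is about 3 mm toward +y and 1 mm toward -x from my estimate, so it stands at about (438, 41.5). Next: descend and grip.

{"op": "arm_command", "data": {
  "targets": [
    [[-0.001,-0.002,-0.04,0,0,0,1],[0,0,-0.05,0,0,0,1],[0,0,-0.05,0,0,0,1],[0,0,-0.04,0,0,0,1],[0,0,-0.018,0,0,0,1],[0,0,0,0,0,0,-1],[0,0,0,0,0,0,-1],[0,0,0,0,0,0,-1],[0,0,0,0,0,0,-1],[0,0,0,0,0,0,-1]]
  ],
  "force": 30
}}

```text
time: 3.2
tool_pos: [439.8, 41.5, 34.9]
tcp_rot: [179.9, -0.1, 71.9]
ft_force: [-1.8, 1.5, 5.5]
finger_gap: 30.9
grip_force: 29.3
```

{"op": "arm_command", "data": {
  "targets": [
    [[0,0,0,0,0,0,-1],[0,0,0,0,0,0,-1],[0,0,0.03,0,0,0,-1],[0,0,0.05,0,0,0,-1],[0,0,0,0,0,0,-1]]
  ]
}}

```text
time: 3.82
tool_pos: [442.6, 41.2, 118.7]
tcp_rot: [179.5, -0.2, 71.9]
ft_force: [0.3, -0.0, -1.4]
finger_gap: 31.3
grip_force: 30.2
```

{"op": "arm_command", "data": {
  "targets": [
    [[0,-0.03,0,0,0,0,-1],[0,-0.05,0,0,0,0,-1],[0,-0.05,0,0,0,0,-1],[0,-0.05,0,0,0,0,-1],[0,-0.05,0,0,0,0,-1],[-0.004,-0.026,0,0,0,0,-1],[0,0,0,0,0,0,-1],[0,0,0,0,0,0,-1],[0,0,0,0,0,0,-1]]
  ]
}}

```text
time: 4.95
tool_pos: [434.8, -213.7, 113.1]
tcp_rot: [-180.0, -0.0, 72.0]
ft_force: [-0.5, -0.4, -0.4]
finger_gap: 31.1
grip_force: 30.2
```

```bash
python3 - <<'E'
from bench import status, viewer
from h import *
s=status.sense(); m=viewer.camera_model("wrist"); im=viewer.snapshot("wrist")[:,:,::-1].copy()
print(s["time"],s["tool_pos"],s["tcp_rot"],s["finger_gap"])
t=np.linspace(0,2*np.pi,60)
x,y=s["tool_pos"][:2]
for cx,cy,z,r,col in [(434.3,-215.2,12,29,(0,255,0)),(x,y,s["tool_pos"][2]-33,16.5,(255,0,0)),(608.7,-219,12,41,(0,255,0)),(464,-83,43,27,(0,0,255))]:
    cv2.polylines(im,[w2pix(m,np.c_[cx+r*np.cos(t),cy+r*np.sin(t),0*t+z]).astype(int)],True,col,1)
cv2.imwrite("pics/w3.png",im)
E
```

```text
4.95 [ 434.79437623 -213.74185006  113.10310137] [-1.79985343e+02 -1.50318425e-02  7.19603674e+01] 31.06261721220082
```

View pics/w3.png

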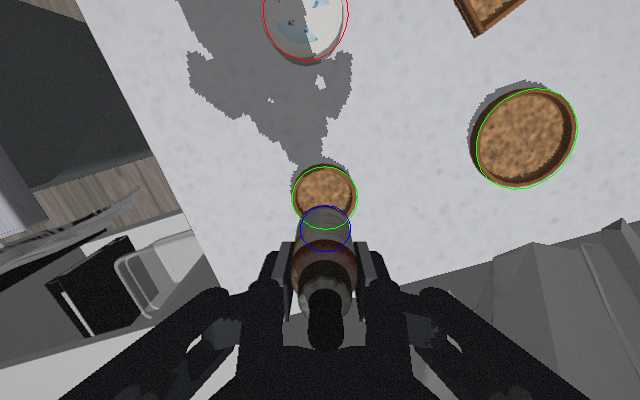

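Bottle hangs upright; tray (324,195) and base line up with the projected circles within 2-3 px. Next: lower, release and retreat upward.

{"op": "arm_command", "data": {
  "targets": [
    [[0,0,-0.035,0,0,0,-1],[0,0,-0.025,0,0,0,-1],[0,0,-0.01,0,0,0,-1],[0,0,-0.006,0,0,0,-1],[0,0,0,0,0,0,-1],[0,0,0,0,0,0,-1],[0,0,0,0,0,0,0],[0,0,0,0,0,0,0.3],[0,0,0,0,0,0,0.6],[0,0,0,0,0,0,1]]
  ]
}}

```text
time: 6.25
tool_pos: [434.8, -214.8, 37.3]
tcp_rot: [180.0, 0.0, 71.9]
ft_force: [0.4, -0.3, 0.6]
finger_gap: 83.6
grip_force: 0.0
```

{"op": "arm_command", "data": {
  "targets": [
    [[0,0,0,0,0,0,1],[0,0,0.02,0,0,0,1],[0,0,0.04,0,0,0,1],[0,0,0.05,0,0,0,1],[0.01,0.04,0.04,0,0,0,1],[0.01,0.05,0,0,0,0,1],[0.01,0.04,0,0,0,0,1],[0,0,0,0,0,0,1],[0,0,0,0,0,0,1]]
  ]
}}

```text
time: 7.38
tool_pos: [464.6, -85.0, 187.2]
tcp_rot: [-180.0, 0.0, 71.9]
ft_force: [0.4, -0.0, 0.5]
finger_gap: 85.2
grip_force: 0.0
```

```bash
cat >look.py <<'E'
import sys
from bench import status, viewer
from h import *
s=status.sense(); m=viewer.camera_model("wrist"); im=viewer.snapshot("wrist")[:,:,::-1].copy()
print(s["time"],s["tool_pos"],s["tcp_rot"],s["finger_gap"])
t=np.linspace(0,2*np.pi,60)
def circ(cx,cy,z,r,col=(0,255,0)): cv2.polylines(im,[w2pix(m,np.c_[cx+r*np.cos(t),cy+r*np.sin(t),0*t+z]).astype(int)],True,col,1)
def rect(cx,cy,z,a,b,yaw,col=(0,255,0)):
    q=np.array([[a,b],[-a,b],[-a,-b],[a,-b]])/2; c,s_=np.cos(np.radians(yaw)),np.sin(np.radians(yaw))
    p=q@np.array([[c,s_],[-s_,c]])+[cx,cy]
    cv2.polylines(im,[w2pix(m,np.c_[p,np.full(4,z)]).astype(int)],True,col,1)
circ(434.3,-215.2,12,29); circ(608.7,-219,12,41); circ(464,-83,43,27,(0,0,255))
rect(599.3,-81.2,12,59,84,19.6); rect(456,174.3,12,59,109,21.5)
rect(598.2,168.5,49,31,81,-18.8,(0,0,255)); rect(603.2,35.1,14,26,58,-17.8,(0,0,255)); circ(603.8,35.4,58,16,(255,0,0))
cv2.imwrite(sys.argv[1],im)
E
python3 look.py pics/w4.png
```

```text
7.375 [464.60789004 -84.98538358 187.16227505] [-1.79988163e+02  2.56218758e-02  7.19341894e+01] 85.22585783878654
```

View pics/w4.png

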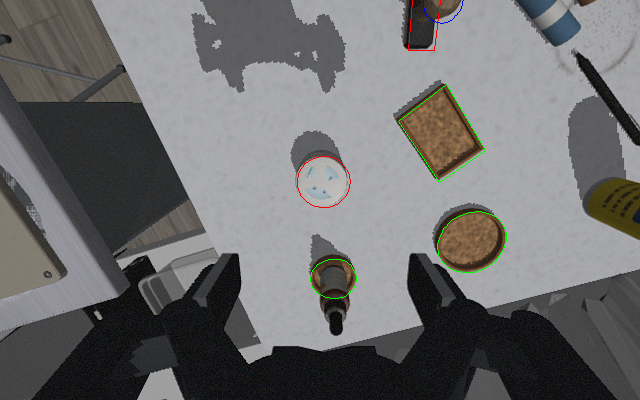

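Bottle stands upright in its tray (332,278), and the pot outline matches at (323,181). Next: pick the pot.

{"op": "arm_command", "data": {
  "targets": [
    [[0,0.002,-0.04,0,0,0,1],[0,0,-0.05,0,0,0,1],[0,0,-0.05,0,0,0,1],[0,0,-0.034,0,0,0,1],[0,0,0,0,0,0,1],[0,0,0,0,0,0,-1],[0,0,0,0,0,0,-1],[0,0,0,0,0,0,-1],[0,0,0,0,0,0,-1],[0,0,0,0,0,0,-1]]
  ]
}}

```text
time: 8.68
tool_pos: [466.6, -83.6, 15.7]
tcp_rot: [179.8, 0.0, 71.9]
ft_force: [-2.3, -1.8, 6.3]
finger_gap: 53.0
grip_force: 31.3
```

{"op": "arm_command", "data": {
  "targets": [
    [[0,0,0,0,0,0,-1],[0,0,0.03,0,0,0,-1],[0,0,0.05,0,0,0,-1],[0.03,-0.028,0,0,0,0,-1],[0.04,-0.037,0,0,0,0,-1],[0.04,-0.037,0,0,0,0,-1],[0.034,-0.034,0,0,0,0,-1],[0,0,0,0,0,0,-1],[0,0,0,0,0,0,-1],[0,0,0,0,0,0,-1]]
  ]
}}

```text
time: 9.93
tool_pos: [608.4, -218.0, 94.0]
tcp_rot: [180.0, -0.0, 71.9]
ft_force: [0.2, -0.4, -0.8]
finger_gap: 53.0
grip_force: 32.0
```

{"op": "arm_command", "data": {
  "targets": [
    [[0,-0.001,-0.035,0,0,0,-1],[0,0,-0.025,0,0,0,-1],[0,0,-0.01,0,0,0,-1],[0,0,-0.006,0,0,0,-1],[0,0,0,0,0,0,-1],[0,0,0,0,0,0,-1],[0,0,0,0,0,0,0.4],[0,0,0,0,0,0,0.6],[0,0,0,0,0,0,1],[0,0,0,0,0,0,1]]
  ]
}}

```text
time: 11.18
tool_pos: [608.8, -219.7, 17.3]
tcp_rot: [-180.0, -0.0, 71.9]
ft_force: [0.7, 0.1, 0.9]
finger_gap: 85.7
grip_force: 0.0
```

{"op": "arm_command", "data": {
  "targets": [
    [[0,0,0.03,0,0,0,1],[0,0,0.05,0,0,0,1],[0,0,0.05,0,0,0,1],[0,0.03,0.04,0,0,0,1],[0,0.055,0,0,0,0,1],[0,0.055,0,0,0,0,1],[0,0.055,0,0,0,0,1],[-0.005,0.055,0,0,0,0,1],[0,0,0,0,0,0,1],[0,0,0,0,0,0,1]]
  ]
}}

```text
time: 12.42
tool_pos: [603.7, 30.2, 187.2]
tcp_rot: [180.0, 0.0, 71.9]
ft_force: [-0.6, 0.0, 0.1]
finger_gap: 85.2
grip_force: 0.0
```

```bash
python3 look.py pics/w5.png
```

```text
12.425 [603.72136169  30.16891564 187.22506732] [1.79995517e+02 2.66090043e-02 7.19409062e+01] 85.1853972306298
```

View pics/w5.png

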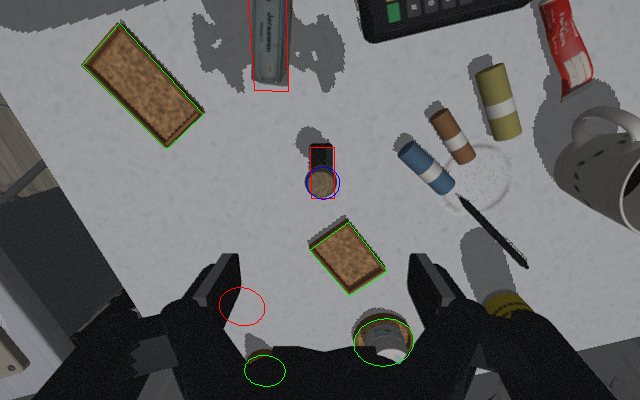

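Pot sits in its tray (385,342). The stamp grip matches at (321,182), and the block is ~2-3 mm toward +y. Next: pick the stamp, turn it +37° and carry it.

{"op": "arm_command", "data": {
  "targets": [
    [[-0.001,0.006,-0.04,0,0,0,1],[0,0,-0.05,0,0,0,1],[0,0,-0.04,0,0,0,1],[0,0,-0.027,0,0,0,1],[0,0,0,0,0,0,1],[0,0,0,0,0,0,-1],[0,0,0,0,0,0,-1],[0,0,0,0,0,0,-1],[0,0,0,0,0,0,-1],[0,0,0,0,0,0,-1]]
  ]
}}

```text
time: 13.72
tool_pos: [603.7, 36.3, 31.8]
tcp_rot: [179.9, -0.0, 71.9]
ft_force: [-1.4, -1.3, 5.7]
finger_gap: 28.8
grip_force: 29.3
```

{"op": "arm_command", "data": {
  "targets": [
    [[0,0,0,0,0,0,-1],[0,0,0.03,0,0,0,-1],[0,0,0.05,0,0,0,-1],[0,-0.02,0,0,0,0.13,-1],[0,-0.03,0,0,0,0.13,-1],[0,-0.03,0,0,0,0.13,-1],[0,-0.02,0,0,0,0.13,-1],[-0.004,-0.017,0,0,0,0.13,-1],[0,0,0,0,0,0,-1],[0,0,0,0,0,0,-1]]
  ]
}}

```text
time: 14.98
tool_pos: [598.8, -80.1, 110.4]
tcp_rot: [180.0, -0.0, 109.0]
ft_force: [-0.5, -0.5, -0.8]
finger_gap: 28.5
grip_force: 29.7
```

```bash
python3 look.py pics/w6.png
```

```text
14.975 [598.79387948 -80.1393171  110.36847702] [ 1.79988627e+02 -1.65568017e-02  1.08973730e+02] 28.45976920119327
```

View pics/w6.png

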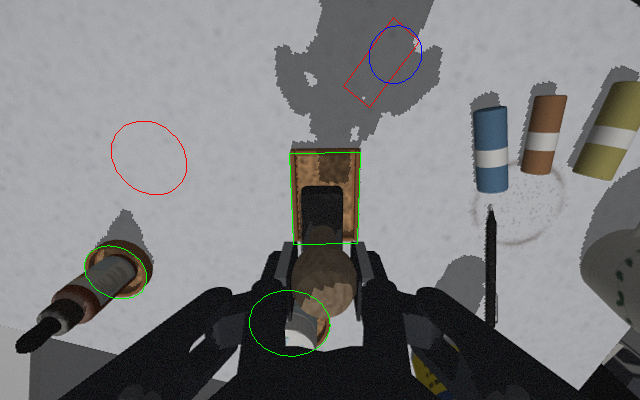

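Stamp is aligned over the short tray (block (322,210), tray outline matches). Next: lower, release, and go to the carton.

{"op": "arm_command", "data": {
  "targets": [
    [[0,0,-0.035,0,0,0,-1],[0,0,-0.025,0,0,0,-1],[0,0,-0.01,0,0,0,-1],[0,0,-0.006,0,0,0,-1],[0,0,0,0,0,0,-1],[0,0,0,0,0,0,-1],[0,0,0,0,0,0,0],[0,0,0,0,0,0,0.3],[0,0,0,0,0,0,0.6],[0,0,0,0,0,0,1]]
  ]
}}

```text
time: 16.27
tool_pos: [598.6, -80.8, 34.2]
tcp_rot: [-180.0, -0.0, 109.1]
ft_force: [-0.2, 0.2, 0.1]
finger_gap: 84.1
grip_force: 0.0
```

{"op": "arm_command", "data": {
  "targets": [
    [[0,0,0.02,0,0,0,1],[0,0,0.05,0,0,0,1],[0,0,0.05,0,0,0,1],[0,0.04,0.04,0,0,-0.13,1],[0,0.05,0,0,0,-0.13,1],[0,0.05,0,0,0,-0.13,1],[0,0.05,0,0,0,-0.13,1],[-0.001,0.05,0,0,0,-0.14,1],[0,0,0,0,0,0,1],[0,0,0,0,0,0,1]]
  ]
}}

```text
time: 17.52
tool_pos: [597.9, 159.1, 195.4]
tcp_rot: [179.9, -0.0, 71.4]
ft_force: [0.2, -0.6, 0.3]
finger_gap: 85.4
grip_force: 0.0
```

```bash
python3 look.py pics/w7.png
```

```text
17.525 [597.94718782 159.06093599 195.40880449] [ 1.79930822e+02 -1.97033975e-03  7.14463064e+01] 85.40433233180364
```

View pics/w7.png

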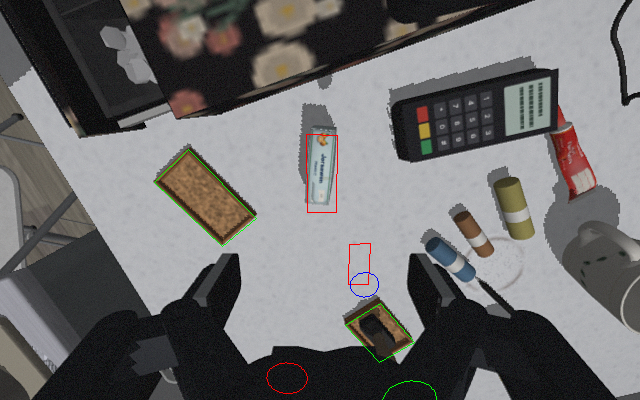

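Stamp is in its tray. The carton's near edge shows at about row 206 against my predicted 212, so I'll zoom in to refine.

```bash
python3 - <<'E'
import cv2
im=cv2.imread("pics/w7.png")
cv2.imwrite("pics/w8.png",cv2.resize(im[115:220,280:360],None,fx=5.6,fy=5.6,interpolation=cv2.INTER_CUBIC))
E
```

```text
(no output)
```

View pics/w8.png

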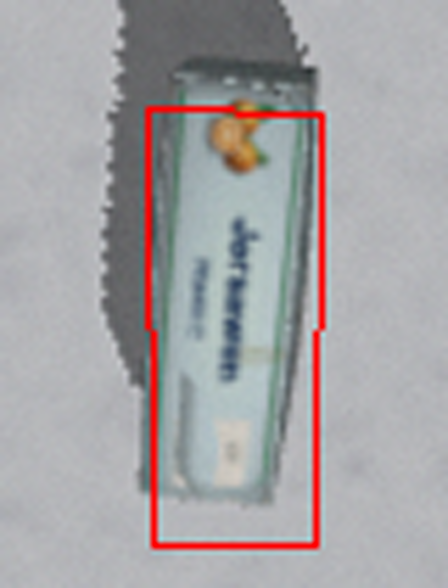

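```bash
python3 - <<'E'
from h import *
from bench import viewer
m=viewer.camera_model("wrist")
w=np.array([pix2w(m,280+(x+.5)/5.6-.5,115+(y+.5)/5.6-.5,49)[:2] for x,y in [(180,82),(312,85),(270,500),(157,490)]])
print(w.round(1),w.mean(0),np.linalg.norm(w-np.roll(w,1,0),axis=1))
d=(w[0]+w[1]-w[2]-w[3])/2; print(np.linalg.norm(d),np.degrees(np.arctan2(d[1],d[0])))
for n,q in (("base near-left",(140,492)),("far",(245,68))):
    print(n,pix2w(m,280+q[0]/5.6,115+q[1]/5.6,0).round(1),pix2w(m,280+q[0]/5.6,115+q[1]/5.6,49).round(1))
E
```

```text
[[603.5 214.6]
 [625.1 206.8]
 [594.1 136.7]
 [574.7 145.4]] [599.35444004 175.87500452] [74.93431199 22.89175997 76.55127661 21.30524021]
75.73883267310617 66.76043521511856
base near-left [563.3 130.5   0. ] [571.8 145.5  49. ]
far [614.1 209.1   0. ] [615.2 212.7  49. ]
```

```bash
python3 - <<'E'
from h import *
from bench import viewer
a=viewer.camera_model("top"); b=viewer.camera_model("side")
for (p,q) in [((211,237),(398,128)),((217,80),(450,213))]:
    for z in (0,50,100,150): print(z,pix2w(a,*p,z)[:2].round(),pix2w(b,*q,z)[:2].round())
x=cv2.imread("pics/side0.png")[90:240,300:480]; y=cv2.imread("pics/top0.png")[70:280,130:310]
x=cv2.resize(x,(360,300)); y=cv2.resize(y,(400,466))
o=np.zeros((466,760,3),np.uint8); o[:300,:360]=x; o[:,360:]=y; cv2.imwrite("pics/reg.png",o)
E
```

```text
0 [511. 269.] [317. 341.]
50 [508. 258.] [386. 301.]
100 [506. 246.] [455. 261.]
150 [503. 234.] [525. 221.]
0 [923. 261.] [720. 295.]
50 [905. 250.] [764. 258.]
100 [886. 239.] [807. 221.]
150 [867. 227.] [851. 184.]
```

View pics/reg.png

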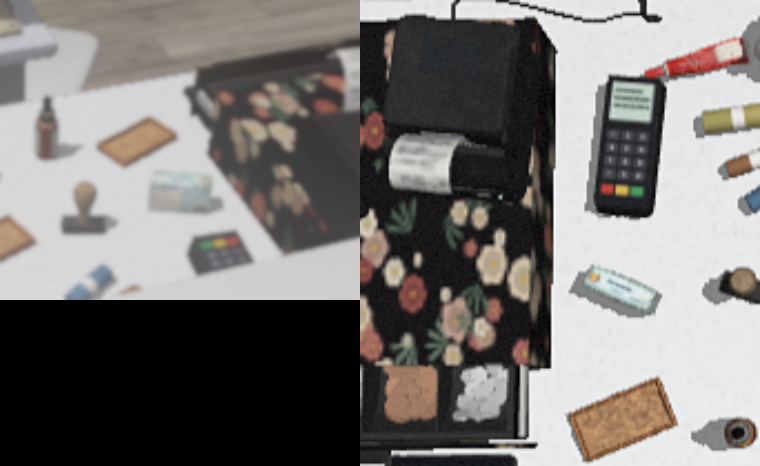

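The register's side wall is at y≈258 and its top at z≈105. The gripper clears it: body to y≈215, wrist camera above it at z≈159. Descending on the carton.

{"op": "arm_command", "data": {
  "targets": [
    [[0,0.013,-0.03,0,0,-0.05,1],[0,0,-0.05,0,0,0,1],[0,0,-0.04,0,0,0,1],[0,0,-0.03,0,0,0,1],[0,0,0,0,0,0,1]]
  ]
}}

```text
time: 18.2
tool_pos: [595.4, 170.2, 41.4]
tcp_rot: [-179.7, 0.2, 68.4]
ft_force: [-0.3, 0.3, -0.0]
finger_gap: 85.2
grip_force: 0.0
```

{"op": "arm_command", "data": {
  "targets": [
    [[0,0,-0.03,0,0,0,1],[0,0,0,0,0,0,1],[0,0,0,0,0,0,-1],[0,0,0,0,0,0,-1],[0,0,0,0,0,0,-1],[0,0,0,0,0,0,-1],[0,0,0,0,0,0,-1],[0,0,0,0,0,0,-1]]
  ]
}}

```text
time: 19.2
tool_pos: [598.6, 172.5, 15.6]
tcp_rot: [179.9, -0.1, 68.5]
ft_force: [-0.6, -0.3, 6.2]
finger_gap: 30.1
grip_force: 29.7
```

{"op": "arm_command", "data": {
  "targets": [
    [[0,0,0.03,0,0,0,-1],[0,0,0.05,0,0,0,-1],[0,0,0,0,0,0,-1],[0,0,0,0,0,0,-1]]
  ]
}}

```text
time: 19.7
tool_pos: [597.6, 172.3, 94.2]
tcp_rot: [180.0, -0.0, 68.5]
ft_force: [0.2, -0.6, -0.3]
finger_gap: 30.3
grip_force: 29.4
```

{"op": "arm_command", "data": {
  "targets": [
    [[-0.02,0,0,0,0,0.15,-1],[-0.035,0.001,0,0,0,0.15,-1],[-0.035,0.001,0,0,0,0.15,-1],[-0.03,0,0,0,0,0.15,-1],[-0.022,0,0,0,0,0.15,-1],[0,0,0,0,0,0,-1],[0,0,0,0,0,0,-1],[0,0,0,0,0,0,-1]]
  ]
}}

```text
time: 20.7
tool_pos: [456.4, 174.2, 94.1]
tcp_rot: [-180.0, 0.0, 111.3]
ft_force: [1.1, -0.1, -0.6]
finger_gap: 30.2
grip_force: 29.4
```

```bash
python3 look.py pics/w9.png
```

```text
20.7 [456.38411827 174.15729439  94.10595582] [-1.79991788e+02  2.94086472e-03  1.11307078e+02] 30.243076029998555
```

View pics/w9.png

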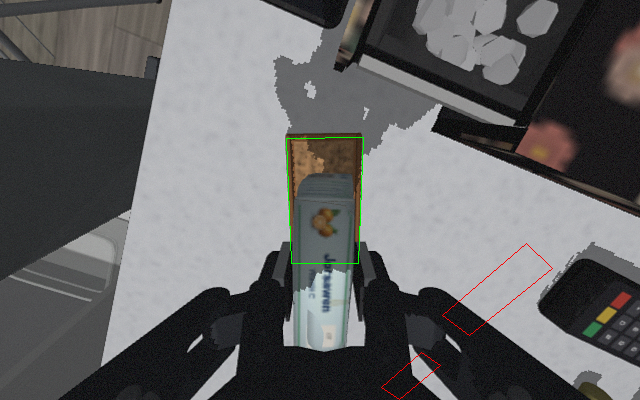

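```bash
python3 - <<'E'
from h import *
from bench import viewer
m=viewer.camera_model("wrist"); d=np.array([np.cos(np.radians(111.3)),np.sin(np.radians(111.3))])
for z in (79,128):
    for L in (35,40.5,46): print(z,L,w2pix(m,[*(np.array([456.4,174.2])+L*d),z])[0].round(1))
E
```

```text
79 35 [326.4 187.2]
79 40.5 [326.4 177.8]
79 46 [326.4 168.1]
128 35 [327.4 220.6]
128 40.5 [327.5 207.9]
128 46 [327.6 194.7]
```

Carton is aligned over its tray, offset only ~2 mm along its length (far base edge at row ~175). Next: lower and release.

{"op": "arm_command", "data": {
  "targets": [
    [[0.001,-0.002,-0.035,0,0,0,-1],[0,0,-0.025,0,0,0,-1],[0,0,-0.01,0,0,0,-1],[0,0,-0.005,0,0,0,-1],[0,0,0,0,0,0,-1],[0,0,0,0,0,0,-1],[0,0,0,0,0,0,0],[0,0,0,0,0,0,0.3],[0,0,0,0,0,0,0.6],[0,0,0,0,0,0,1]]
  ]
}}

```text
time: 22.0
tool_pos: [456.7, 172.3, 19.3]
tcp_rot: [180.0, -0.0, 111.4]
ft_force: [-0.1, 0.6, -0.4]
finger_gap: 83.2
grip_force: 0.0
```

{"op": "arm_command", "data": {
  "targets": [
    [[0,0,0,0,0,0,1],[0,0,0.02,0,0,0,1],[0,0,0.05,0,0,0,1],[0,0,0.05,0,0,0,1],[0,0,0.05,0,0,0,1],[-0.02,0.03,0.04,0,0,0,1],[-0.04,0.05,0,0,0,0,1],[-0.04,0.05,0,0,0,0,1],[-0.04,0.05,0,0,0,0,1],[0,0,0,0,0,0,1]]
  ]
}}

```text
time: 23.25
tool_pos: [316.6, 351.5, 229.3]
tcp_rot: [-180.0, -0.1, 111.8]
ft_force: [-0.4, -0.4, 0.6]
finger_gap: 85.4
grip_force: 0.0
```

```bash
python3 - <<'E'
from bench import status, viewer
import cv2, numpy as np
a=viewer.snapshot("top")[:,:,::-1]; b=viewer.snapshot("side")[:,:,::-1]
a=cv2.resize(a[170:290,215:430],(780,435),interpolation=cv2.INTER_CUBIC)
b=cv2.resize(b[130:250,210:430],(302,165))
o=np.zeros((600,780,3),np.uint8); o[:435]=a; o[435:,:302]=b; cv2.imwrite("pics/end.png",o)
print(status.sense()["time"])
E
```

```text
23.35
```

View pics/end.png

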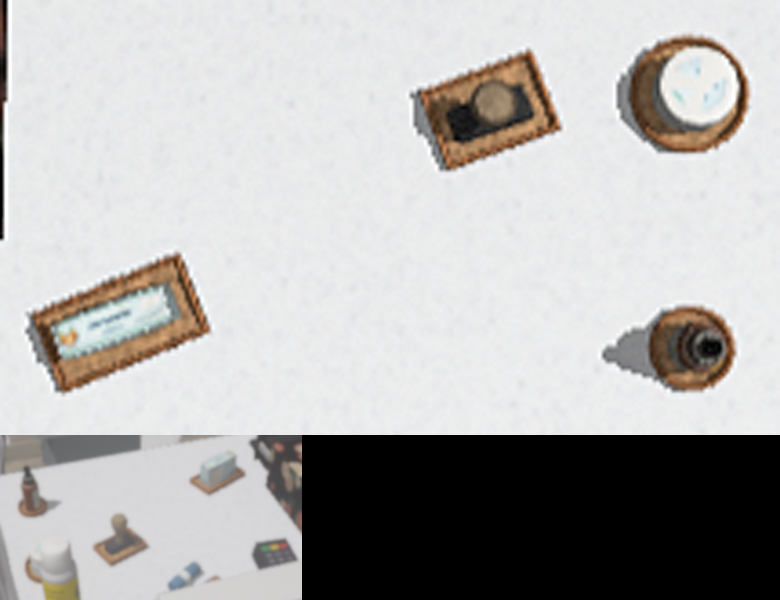

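All four stand upright inside their rims: carton at (115,320), stamp at (490,112), pot at (699,86), bottle at (700,348). The remaining offsets fit height parallax.

```bash
python3 -c "
from bench import job; print(job.hand_in())"
```

```text
the job is handed in; nothing more can be done
None
```

The cream pot, dropper bottle, carton and stamp are each standing upright and released in their own trays, and the job was handed in at about 23 s with no verdict shown; the arm stayed clear of the terminal and the can.

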